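# Push the bur plate up out of its wash sleeve and tray it

### The arm

A 6-joint arm with a two-finger parallel gripper is mounted at the origin on a cart in front of the work surface, level with it; the furniture and walls round the work are solid. World frame = base frame: x ahead of the robot, y to its left, z up, the work surface at z = 0. Lengths are in mm, angles in degrees, forces in N, time in s.
With the tool pointing down it reaches from about 300 to 850 mm from the base axis. Payload 4.2 kg.
Tool frame: the origin (TCP) lies on the centre line of the jaws, within the pads' length; the fingertips stand 14 mm ahead of it and the grasp point (between the pads) lies 5 mm behind it (env.finger_overhang is the z of the fingertips in the tool frame, in mm); z points along the fingers, y is the line along which they close (so a half turn about z gives the same grasp; the last joint's range is limited). The gripper opens to 91 mm and grips with 3 to 60 N. Pads are 32 mm wide; open, the fingers measure 118 mm over their backs; the gripper's body (76 mm by 178 mm) begins 60 mm behind the grasp point.
Start: joints at [74.542, 18.312, 89.639, -0, 72.044, -1.146], TCP at [142.147, 557.168, 227.976] pointing down, gripper open.
Joint ranges: [-177.97, 177.97], [-48.28, 115.42], [12.27, 149.76], [-77.06, 257.06], [2.81, 150.46], [-146.56, 146.56]. Speed limits (degrees/s): [147.25, 147.25, 180, 180, 180, 180].

### API

Orientations are given as [roll, pitch, yaw] about the fixed x, y, z axes, in that order (R = Rz(yaw) Ry(pitch) Rx(roll)).
In Python, from workcell import sensors, viewer, env gives the robot as it stands. The module is installed in compiled form; this text tells all that it offers.
- The arm moves only by the tool step_arm, never from a script. Its argument "plan" is one flat list of numbers, 6 for each row, row after row: the shift along the tool's x, y, z in cm, then the turn, a rotation vector about the tool's x, y, z in rad. In form: [x, y, z, wx, wy, wz, x, y, z, wx, wy, wz, ...]. A call has 1 to 5 rows; each row shifts and turns the commanded pose from where the row before left it, along the tool's axes as they then stand; what a row does not reach is not made up. A row lasts 1/12 s, in which the tool goes at most 41.7 mm and 7.16 degrees, less where a joint would pass 70% of its speed; a pose out of reach is approached as far as the arm can. A call is refused whole if a number of a shift passes 4.17 or a number of a turn 0.125, either way. A call with a gripper value outside its range is refused whole. "hand" is the finger opening in cm, from 0 to 9.12, set as the call begins (left out, the last holds). The fingers move at their own pace and stop on an object; "newtons" is the grip in N (left out, the last holds). Time passes only in rows, so rows that do not move let the fingers close. It gives the time, the measured TCP pose, the force, the opening and the grip force at its end, in the units of the state.
- sensors.state(): the state, without advancing time (a new reading comes with each control period).
- viewer.grab_frame(name): name is "side" or "top"; returns a dict with "img" (420x560x3 uint8, red, green, blue), "fx", "fy", "cx", "cy" (pixels), "k1" (the pictures are not rectified: a ray, as slopes to the right and down, at radius r is drawn at 1 + k1 r^2 times it, then the intrinsics apply), "position" and "attitude" of the camera in the world. Camera axes: x right, y down, z forward; pixel columns grow to the right and rows downward; lengths in mm; the calibration is good to about 2 mm. A picture is of the moment at which its call begins. There is no depth.
- env.job_done(): hands the job in; it is judged then, once.
Trained networks look in a picture, given as the dict that the camera call returned (one of the last four; its "shot" number tells which), for a name from the list of things; names that differ only in an ending like _2 or _b are one class to them, and where a whole thing is asked for, a point or a joint stands for the part that bears it (a point fixed in the world has none). Each returns a list of dicts, best first, with "score" (0 to 1); they miss things now and then, are a little off and sometimes report something else, mostly with a low value. They report only what shows in the picture. A call takes as long as a camera call. They do not tell look-alikes from the thing itself.
- viewer.boxes_of(name, picture): "location" ([column, row] in pixels, amid what is visible of it).
- viewer.pinpoint(name, picture): "location" ([column, row] in pixels: a listed point, or the origin of a listed thing).
The state is a dict: "time_s": time; "qpos": joint angles; "qvel": joint speeds; "effort": joint torques, N m; "ee_pos": TCP position; "ee_rot": TCP orientation; "force": force on the tool from outside, world axes, zero at the start; "torque": the same for the moment, N m; "gripper_width": finger opening in mm; "gripper_force": force on a finger pad.
Only numpy, scipy, OpenCV 4.12 (cv2) and the standard library are available. Lean on these libraries where they do the work, as an engineer would, in place of code of your own. Each camera call takes 0.05 s, during which the arm holds its last target. There are 200 camera calls.

### The job

The washed burs stand in a blue plate that lies loose at the bottom of the perforated steel sleeve, too deep to take hold of. Set the sleeve over the three pins of the push-up stand, turning it until the pins find their way between the spokes of its floor, and press it down onto the foot so that the plate comes up through the rim; let go, then take the plate by its edge and set it down flat in the steel tray, gently and without tipping or dropping it. Leave the sleeve on the stand, and do not push the tray, handpiece, syringe or tape roll about.

Things in the scene. Friction and masses are not known exactly. Their poses are not given: they have to be found in the camera images.
- sleeve: Wash sleeve: upright round perforated steel tube, 67 mm outside diameter (69 at the rolled rim), 60 mm inside, 50 mm tall, about 140 g, standing on the worktop with the bur plate inside. May be held across any diameter, firmly (50 N does it no harm): pressed on the pins it tilts or slips in a light grip. Origin: centre of its lower edge, z up.
- sleeve_floor (a point): Upper side of the sleeve's floor, on its axis, 5 mm above the lower edge: three flat spokes 120 degrees apart, 10 mm wide, 4 mm thick, a 14 mm hub, open sectors between. The floor turns in the tube only with force (0.8 N m), so it keeps its angle in use; that angle differs each time, is hidden under the plate, and the yaw of the sleeve or of this point does not tell it.
- bur_plate: Loose base of the sleeve: blue round plate, 56 mm diameter, 12 mm thick, about 120 g; a dozen burs stand upright within 20 mm of its centre, to 26 mm above its underside. Starts flat on the sleeve's floor, 2 mm play all round, held by nothing. Grip it by its straight 12 mm edge. Origin: centre of its underside, z up.
- stand: Push-up stand, fixed and rigid: round steel foot, 84 mm diameter, 10 mm thick, with three upright pins. Origin: centre of the foot's underside, z up, one pin on its +x side. The sleeve is fully down when its lower edge rests on the foot (10 mm above the worktop, rim at 60 mm); the plate then stands loose on the pin tips, its underside 12 mm above the rim.
- pin_tips (a point): On the stand's axis, level with the tips of its pins, 72 mm above the worktop. Pins: 12 mm diameter, turquoise round tips, on a circle of 17 mm radius, 120 degrees apart. The sleeve, centred within 3 mm, passes only where all pins meet open sectors (about 40 degrees of every 120); else its spokes land on the tips (lower edge 71 mm up): lift a little, turn, try again.
- tray: Steel tray, empty, open, loose (0.55 kg): 130 mm (its x) by 260 mm (its y) by 23 mm; the flat floor is 2 mm above the worktop and measures 108 by 238 mm between the walls. Origin: centre of its underside, z up.
- kitchen_tap: Fixed obstacle: tall steel gooseneck tap at the back of the worktop. Origin: on its base, 43 mm below the worktop. Its neck rises 345 mm above the worktop and reaches from 90 mm left of the origin to 95 mm right of it and 60 mm towards the robot: when crossing from one side to the other, keep the arm and gripper nearer the robot than this.
- handpiece: Bystander: white dental handpiece lying flat, 120 mm long (its y), 18 mm thick. Origin: centre of its underside.
- syringe: Bystander: rinse syringe lying flat, 116 mm long (its y), 18 mm thick. Origin: centre of its underside.
- tape: Bystander: roll of beige indicator tape lying flat, 96 mm in diameter, 25 mm high. Origin: centre of its underside.
Things that resemble listed ones, but are neither listed nor needed, are in the scene too. Several things have the shape of the bur_plate; the one meant has the colours described above.

How it is judged (in metres and radians):
On the way, in this order (a step that is already met when the one before it is completed fails the run):
1. The sleeve is down on the stand's foot, the plate stands on the pins clear of the rim, and both have been let go (horizontal distance between sleeve and stand below 0.01 m and z of sleeve in the frame of stand below 0.014 m and z of bur_plate in the frame of sleeve above 0.056 m and angle between bur_plate's own z axis and vertical below 0.1 rad and contact force between the fingers and sleeve below 0.05 N and contact force between the fingers and bur_plate below 0.05 N), for 0.2 s.
2. The plate is lifted off the pins in the fingers while the sleeve stays on the foot (horizontal distance between sleeve and stand below 0.01 m and z of sleeve in the frame of stand below 0.014 m and z of bur_plate in the frame of stand above 0.09 m and contact force between the fingers and bur_plate above 0.5 N), for 0.1 s.
At the end, for the whole second after the job is handed in: The bur plate lies flat and still on the tray floor (level within 0.1 rad, centre within 30 mm across and 95 mm along of the tray centre, underside below 6 mm above the tray underside); the sleeve stands on the stand foot over the pins (within 10 mm of its axis, lower edge below 14 mm) (x of bur_plate in the frame of tray between -0.03 and 0.03 m and y of bur_plate in the frame of tray between -0.095 and 0.095 m and z of bur_plate in the frame of tray below 0.006 m and angle between bur_plate's own z axis and vertical below 0.1 rad and horizontal distance between sleeve and stand below 0.01 m and z of sleeve in the frame of stand below 0.014 m and linear speed of each of bur_plate, sleeve below 0.02 m/s and angular speed of bur_plate below 0.2 rad/s); the robot touches nothing.
It fails at once if the bur plate is tipped by more than 0.5 rad (angle between bur_plate's own z axis and vertical above 0.5 rad).
It fails at once if the bur plate, once out of the sleeve, is dropped (moves faster than 0.4 m/s out of the fingers, a fall of 8 mm) (horizontal distance between bur_plate and sleeve above 0.05 m and contact force between the fingers and bur_plate below 0.05 N and linear speed of bur_plate above 0.4 m/s).
It fails at once if the tray is shifted by more than 30 mm (distance of tray from where it was at the start of the episode above 0.03 m).
It fails at once if the handpiece, the syringe or the tape roll is shifted by more than 25 mm (distance of any of handpiece, syringe, tape from where it was at the start of the episode above 0.025 m).
It also fails if it takes over 70 s, if anything falls off the work surface, if the arm or the gripper's body presses on something with over 40 N, if the wrist force passes 120 N, or if a joint passes its speed limit or range.

## Working session

There is one attempt and no reset: what is moved stays moved. The work goes in short steps, Python scripts to look and compute and a tool call to move; the robot and the scene stay as the last step left them, time stands still between calls to the robot, and variables do not carry over. Pictures are saved under pics/ and viewed, at most 12 in all, crops included, and the job is handed in when it is done.

Besides the shell and the picture viewer there is one more tool, called after "Emit:" as name(argument=value, ...) on one line, values as JSON. step_arm: Moves the arm, as the interface text tells. Its arguments: {"type":"object","properties":{"plan":{"type":"array","items":{"type":"number"}},"hand":{"type":"number"},"newtons":{"type":"number"}},"required":["plan"]}

```bash
mkdir -p pics; cat > h.py <<'E'
import numpy as np, cv2
from scipy.spatial.transform import Rotation as Ro
from workcell import sensors, viewer, env
def R(a): 
    a=np.array(a,float)
    return Ro.from_euler('xyz',a,degrees=True).as_matrix() if a.size==3 else (a if a.shape==(3,3) else Ro.from_quat(a).as_matrix())
def ray(f,px):
    d=np.array([(px[0]-f['cx'])/f['fx'],(px[1]-f['cy'])/f['fy']]);u=d.copy()
    for _ in range(30): u=d/(1+f['k1']*(u@u))
    return np.array(f['position']),R(f['attitude'])@np.array([u[0],u[1],1])
def atz(f,px,z):
    o,d=ray(f,px);return (o+d*(z-o[2])/d[2]).round(1)
def proj(f,P):
    c=R(f['attitude']).T@(np.array(P,float)-np.array(f['position']));u=c[:2]/c[2];u=u*(1+f['k1']*(u@u))
    return np.array([u[0]*f['fx']+f['cx'],u[1]*f['fy']+f['cy']])
def tri(f,a,g,b):
    o1,d1=ray(f,a);o2,d2=ray(g,b);s=np.linalg.lstsq(np.c_[d1,-d2],o2-o1,rcond=None)[0]
    p,q=o1+s[0]*d1,o2+s[1]*d2;return ((p+q)/2).round(1),np.linalg.norm(p-q).round(1)
def save(f,n): cv2.imwrite('pics/'+n+'.png',f['img'][...,::-1])
E
python3 - <<'E'
from h import *
t=viewer.grab_frame('top');s=viewer.grab_frame('side')
save(t,'t0');save(s,'s0')
for f in(t,s): print({k:v for k,v in f.items() if k!='img'})
Z=dict(sleeve=0,sleeve_floor=5,bur_plate=5,stand=0,pin_tips=72,tray=0,handpiece=0,syringe=0,tape=0)
for n,z in Z.items():
  for nm,f in(('t',t),('s',s)):
    print(n,nm,[(np.round(d['location']).tolist(),round(d['score'],2),atz(f,d['location'],z)[:2].tolist()) for d in viewer.pinpoint(n,f)[:4]])
print(sensors.state(),env.finger_overhang)
E
```

```text
{'fx': 381.2172604869111, 'fy': 381.2172604869111, 'cx': 280.01615953605153, 'cy': 210.37386623029028, 'k1': -0.01278713617755599, 'position': array([ 409.40175581,   69.04999746, 1157.10890192]), 'attitude': array([-176.49415425,   -0.53218087,  -91.49818797]), 'shot': 1}
{'fx': 442.50095876597527, 'fy': 442.50095876597527, 'cx': 277.45594064845864, 'cy': 209.21751800440688, 'k1': -0.1335782611547818, 'position': array([  81.32788063, -808.26354973, 1155.7831355 ]), 'attitude': array([-139.26612872,   -0.99423242,  -23.65947431]), 'shot': 2}
sleeve t [([191.0, 209.0], 0.58, [491.7, 327.2])]
sleeve s [([252.0, 162.0], 0.64, [503.7, 351.6])]
sleeve_floor t [([190.0, 212.0], 0.76, [481.7, 329.3])]
sleeve_floor s []
bur_plate t [([124.0, 191.0], 0.81, [549.4, 528.0]), ([189.0, 213.0], 0.8, [479.1, 332.3])]
bur_plate s [([244.0, 131.0], 0.57, [539.5, 529.6]), ([248.0, 167.0], 0.56, [479.1, 325.3])]
stand t [([388.0, 219.0], 0.95, [444.9, -271.6])]
stand s [([309.0, 295.0], 0.81, [450.2, -249.3])]
pin_tips t [([390.0, 219.0], 0.59, [442.2, -257.8])]
pin_tips s [([310.0, 281.0], 0.56, [450
[... 474 characters left out ...]
[294.7, 341.7])]
tape s []
{'time_s': 1.0, 'qpos': array([ 7.45422977e+01,  1.83114877e+01,  8.96401381e+01, -1.71082317e-03,
        7.20435589e+01, -1.14400645e+00]), 'qvel': array([ 0.01500192, -0.05395132, -0.01049382,  0.06102041,  0.09282767,
        0.01295699]), 'effort': array([ 6.68894863e-04, -4.12369967e+01, -2.32229054e+01,  7.27022742e-02,
        3.76873941e-02, -1.04852890e-05]), 'ee_pos': array([142.14915634, 557.15995522, 227.9723371 ]), 'ee_rot': array([1.79995218e+02, 1.72335023e-03, 1.65686831e+02]), 'force': array([ 0.06840584, -0.40843534, -0.02072304]), 'torque': array([0.04607476, 0.06692008, 0.00066539]), 'gripper_force': 0.0, 'gripper_width': 91.2268040701095} 14.0
```

```bash
python3 - <<'E'
import cv2,numpy as np
t=cv2.imread('pics/t0.png');s=cv2.imread('pics/s0.png')
r=lambda a:cv2.resize(a,(400,300),interpolation=cv2.INTER_CUBIC)
a=np.vstack([np.hstack([r(t),r(s)]),np.hstack([cv2.resize(t[180:240,150:230],(400,300),interpolation=cv2.INTER_CUBIC),cv2.resize(t[189:249,350:430],(400,300),interpolation=cv2.INTER_CUBIC)])])
cv2.imwrite('pics/m0.png',a)
E
```

```text
(no output)
```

View pics/m0.png

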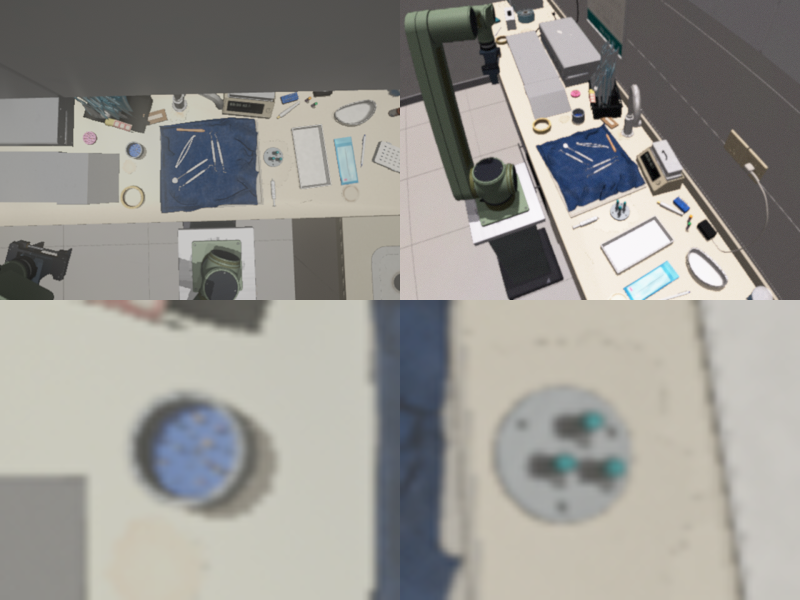

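The top view shows the sleeve near (188,210) with the blue plate inside. The stand is near (383,220) with pins at about (388,213), (383,222) and (393,222), and the tray is at (434,219). A pink look-alike sits at (124,191), and there is a grey box close to the sleeve. Next I fit these properly.

```bash
python3 - <<'E'
from h import *
from scipy.optimize import least_squares
t=viewer.grab_frame('top');s=viewer.grab_frame('side')
for nm,f,b in(('t',t,(200,375,240,405)),('s',s,(265,290,310,330))):
    hsv=cv2.cvtColor(f['img'],cv2.COLOR_RGB2HSV);m=np.zeros(hsv.shape[:2],np.uint8)
    m[b[0]:b[2],b[1]:b[3]]=cv2.inRange(hsv,(78,90,60),(98,255,255))[b[0]:b[2],b[1]:b[3]]
    n,l,st,c=cv2.connectedComponentsWithStats(m)
    for i in range(1,n):
        if st[i,4]>2: print('pin',nm,c[i].round(1),st[i,4],atz(f,c[i],70))
# circle fit by max radial gradient
def fit(f,c0,r,z,sgn):
    g=cv2.GaussianBlur(cv2.cvtColor(f['img'],cv2.COLOR_RGB2GRAY),(0,0),0.7).astype(np.float32)
    A=np.linspace(0,2*np.pi,72,endpoint=False)
    def cost(c):
        v=[]
        for dr in(-4,4):
            P=np.array([proj(f,[c[0]+(r+dr)*np.cos(a),c[1]+(r+dr)*np.sin(a),z]) for a in A],np.float32)
            v.append(cv2.remap(g,P[:,0].copy(),P[:,1].copy(),cv2.INTER_LINEAR).ravel())
        return sgn*np.clip(v[0]-v[1],-40,40).mean()
    best=max((cost((c0[0]+x,c0[1]+y)),c0[0]+x,c0[1]+y) for x in range(-24,25,2) for y in range(-24,25,2))
    return max((cost((best[1]+x,best[2]+y)),best[1]+x,best[2]+y) for x in np.arange(-2,2.1,.5) for y in np.arange(-2,2.1,.5))
for nm,f in(('t',t),('s',s)):
    print(nm,'foot dark',fit(f,(445,-265),42,10,-1),'rim out',fit(f,(483,328),34.5,50,-1),'rim out+',fit(f,(483,328),34.5,50,1),'rim in',fit(f,(483,328),30,50,-1))
a=np.hstack([cv2.resize(t['img'][150:290,60:245],(400,300),interpolation=2),cv2.resize(s['img'][60:240,140:380],(400,300),interpolation=2)])
b=np.hstack([cv2.resize(s['img'][250:325,270:370],(400,300),interpolation=2),cv2.resize(t['img'][165:285,370:530],(400,300),interpolation=2)])
cv2.imwrite('pics/m1.png',np.vstack([a,b])[...,::-1])
E
```

```text
pin t [388.  212.8] 4 [ 461.  -252.1   70. ]
pin t [382.5 221.3] 6 [ 436.8 -235.2   70. ]
pin s [304.4 282. ] 8 [ 434.8 -239.8   70. ]
pin s [314.3 284.2] 6 [ 457.7 -257.5   70. ]
pin s [307.5 290.8] 16 [ 430.3 -269.3   70. ]
t foot dark (np.float32(25.851318), np.float64(444.0), np.float64(-248.5)) rim out (np.float32(37.873493), np.float64(483.5), np.float64(319.5)) rim out+ (np.float32(6.946859), np.float64(457.0), np.float64(354.0)) rim in (np.float32(29.094334), np.float64(489.0), np.float64(333.5))
s foot dark (np.float32(31.268703), np.float64(442.0), np.float64(-254.5)) rim out (np.float32(28.501669), np.float64(489.5), np.float64(332.5)) rim out+ (np.float32(1.3320448), np.float64(457.0), np.float64(324.0)) rim in (np.float32(36.91402), np.float64(489.0), np.float64(336.0))
```

View pics/m1.png

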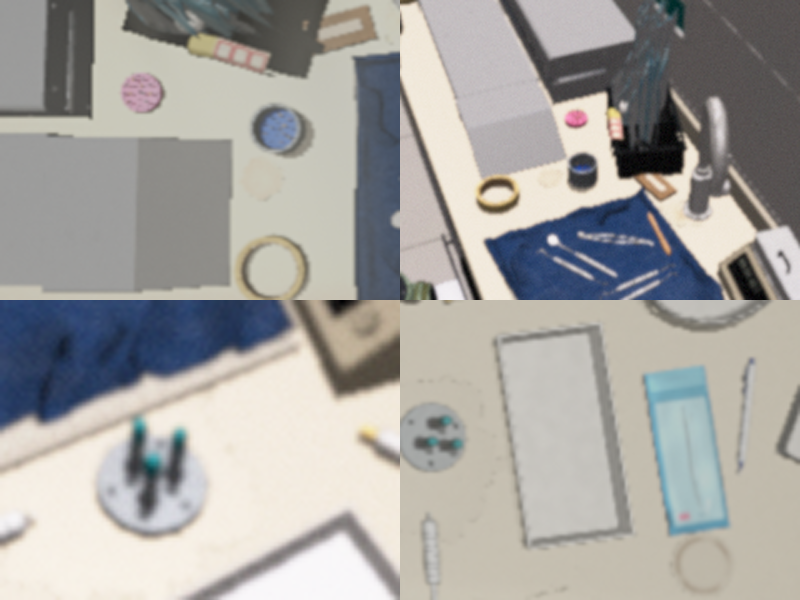

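```bash
python3 - <<'E'
from h import *
t=viewer.grab_frame('top');s=viewer.grab_frame('side')
T=lambda x,y:(60+x*185/400-.5,150+y*140/300-.5); S=lambda x,y:(140+(x-400)*.6-.5,60+y*.6-.5)
print('rim', [atz(t,T(279,129),50),atz(s,S(583,162),50)], tri(t,T(279,129),s,S(583,162)))
print('black box side base',[atz(s,S(*p),0) for p in((617,177),(683,168))],'top near edge z0',[atz(t,T(*p),0) for p in((122,28),(310,76),(326,12))])
print('box base',[atz(t,T(*p),0) for p in((231,140),(231,286))],[atz(s,S(*p),0) for p in((566,157),(477,174))])
print('box top edge', tri(t,T(135,139),s,S(545,80)))
C=lambda x,y:(370+(x-400)*.4-.5,165+(y-300)*.4-.5)
for p in((496,338),(601,325),(632,533),(526,547)): print('tray rim',atz(t,C(*p),23))
for n in('handpiece','syringe'):
  for f in(t,s): print(n,[(np.round(d['location']).tolist(),round(d['score'],2)) for d in viewer.boxes_of(n,f)[:3]])
E
```

```text
rim [array([485.7, 322.7,  50. ]), array([487.9, 330. ,  50. ])] (array([484.9, 320.7,  58.9]), np.float64(0.5))
black box side base [array([559.1, 305.2,   0. ]), array([710.7, 274.5,   0. ])] top near edge z0 [array([639.4, 554.6,   0. ]), array([563.6, 289.6,   0. ]), array([655.1, 265.7,   0. ])]
box base [array([475.3, 401.6,   0. ]), array([270.4, 403.4,   0. ])] [array([476.1, 412.7,   0. ]), array([269.4, 438. ,   0. ])]
box top edge (array([462.2, 462.7, 188.4]), np.float64(13.6))
tray rim [ 561.2 -330.5   23. ]
tray rim [ 573.9 -458.8   23. ]
tray rim [ 323.4 -482.8   23. ]
tray rim [ 310.4 -354.7   23. ]
handpiece [([402.0, 154.0], 0.71), ([383.0, 222.0], 0.66)]
handpiece [([378.0, 291.0], 0.56), ([197.0, 169.0], 0.45)]
syringe [([386.0, 264.0], 0.46)]
syringe [([264.0, 312.0], 0.44)]
```

```bash
cat >> h.py <<'E'
def go(*wps,step=36):
    """wps: (x,y,z,yaw,[step]) ; prints rows repeated per leg, from current measured pose"""
    st=sensors.state();p=np.array(st['ee_pos']);e=st['ee_rot'];y=e[2]
    print('at',p.round(1),np.round(e,2),'w',round(st['gripper_width'],1),'t',st['time_s'],'j6',st['qpos'][5].round(0),'F',np.round(st['force'],1))
    for w in wps:
        q=np.array(w[:3],float);yaw=w[3];s=w[4] if len(w)>4 else step
        dy=(yaw-y+180)%360-180
        n=max(1,int(np.ceil(max(np.linalg.norm(q-p)/s,abs(dy)/6.8))))
        for k in range(n):
            a=np.radians(y+dy*k/n);d=(q-p)/n/10
            row=[d[0]*np.cos(a)+d[1]*np.sin(a),d[0]*np.sin(a)-d[1]*np.cos(a),-d[2],0,0,-np.radians(dy)/n]
            if k==0 or (abs(dy)>.3): print(f'{n}x' if k==0 else '',np.round(row,3).tolist())
        p,y=q,yaw
E
python3 - <<'E'
from h import *
go((142,557,228,145),(180,290,200,145),(380,240,160,145),(486,325,130,145),(486,325,28,145,26))
E
```

```text
at [142.2 557.2 228. ] [179.99   0.   165.68] w 91.2 t 1.4 j6 -1.0 F [ 0.6 -0.3  0.5]
4x [0.003, -0.005, -0.0, 0.0, 0.0, 0.09]
 [0.003, -0.005, -0.0, 0.0, 0.0, 0.09]
 [0.002, -0.005, -0.0, 0.0, 0.0, 0.09]
 [0.002, -0.005, -0.0, 0.0, 0.0, 0.09]
8x [-2.303, -2.461, 0.35, 0.0, 0.0, -0.0]
6x [-3.208, 1.229, 0.667, 0.0, 0.0, -0.0]
4x [-0.952, 3.261, 0.75, 0.0, 0.0, -0.0]
4x [0.0, 0.0, 2.55, 0.0, 0.0, -0.0]
```

Emit:
step_arm(plan=[0,0,0,0,0,0.09,0,0,0,0,0,0.09,0,0,0,0,0,0.09,0,0,0,0,0,0.09], hand=9.12, newtons=40)

```text
time_s: 1.73
ee_pos: [142.1, 557.2, 228.0]
ee_rot: [180.0, -0.0, 144.8]
force: [-1.1, 0.0, -0.1]
gripper_width: 91.8
gripper_force: 0.0
```

Emit:
step_arm(plan=[-2.3,-2.46,0.35,0,0,0,-2.3,-2.46,0.35,0,0,0,-2.3,-2.46,0.35,0,0,0,-2.3,-2.46,0.35,0,0,0])

```text
time_s: 2.07
ee_pos: [161.2, 422.4, 213.6]
ee_rot: [-180.0, 0.0, 145.1]
force: [0.9, -0.2, 0.8]
gripper_width: 91.2
gripper_force: 0.0
```

Emit:
step_arm(plan=[-2.3,-2.46,0.35,0,0,0,-2.3,-2.46,0.35,0,0,0,-2.3,-2.46,0.35,0,0,0,-2.3,-2.46,0.35,0,0,0])

```text
time_s: 2.4
ee_pos: [180.2, 288.9, 199.9]
ee_rot: [180.0, 0.0, 145.1]
force: [0.2, -0.3, 0.2]
gripper_width: 91.1
gripper_force: 0.0
```

Emit:
step_arm(plan=[-3.2,1.23,0.67,0,0,0,-3.2,1.23,0.67,0,0,0,-3.2,1.23,0.67,0,0,0,-3.2,1.23,0.67,0,0,0,-3.2,1.23,0.67,0,0,0])

```text
time_s: 2.82
ee_pos: [348.3, 248.5, 166.5]
ee_rot: [179.9, 0.0, 145.0]
force: [-1.1, 0.9, 0.1]
gripper_width: 91.5
gripper_force: 0.0
```

Emit:
step_arm(plan=[0,0,0,0,0,0,0,0,0,0,0,0])

```text
time_s: 2.98
ee_pos: [347.6, 248.7, 166.0]
ee_rot: [-179.9, -0.0, 144.9]
force: [-0.5, -0.9, 1.2]
gripper_width: 91.3
gripper_force: 0.0
```

Emit:
step_arm(plan=[-1.39,2.84,1.0,0,0,0,-1.39,2.84,1.0,0,0,0,-1.39,2.84,1.0,0,0,0,-1.39,2.84,1.0,0,0,0,-1.39,2.84,1.0,0,0,0])

```text
time_s: 3.4
ee_pos: [484.6, 327.3, 116.5]
ee_rot: [180.0, -0.0, 145.1]
force: [-0.0, 1.3, -0.6]
gripper_width: 91.5
gripper_force: 0.0
```

```bash
python3 - <<'E'
from h import *
t=viewer.grab_frame('top');s=viewer.grab_frame('side')
go()
p=sensors.state()['ee_pos']
a=t['img'].copy();b=s['img'].copy()
for f,im in((t,a),(s,b)):
    for c,z,col in(((486,325),50,(255,0,0)),((486,325),0,(0,255,0))):
        P=np.array([proj(f,[c[0]+34.5*np.cos(k),c[1]+34.5*np.sin(k),z]) for k in np.linspace(0,6.283,40)])
        for q in P: im[int(round(q[1])),int(round(q[0]))]=col
a=a[165:255,130:250];b=b[110:200,200:320]
cv2.imwrite('pics/m2.png',np.hstack([cv2.resize(x,(400,300),interpolation=0) for x in(a,b)])[...,::-1])
E
```

```text
at [486.7 328.3 114.8] [ 1.7997e+02 -1.0000e-02  1.4512e+02] w 91.0 t 3.5 j6 -22.0 F [-0.7 -0.9  0.6]
```

View pics/m2.png

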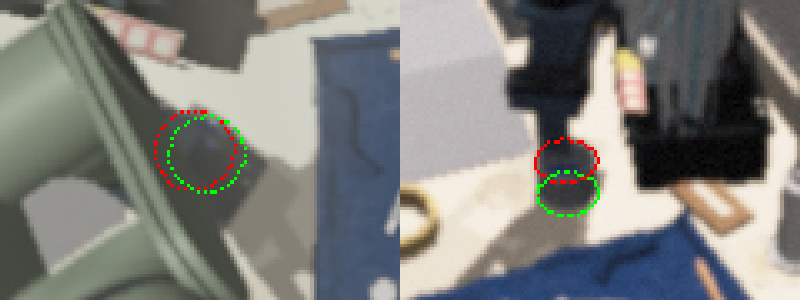

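The sleeve shows at about (570,180) in the right crop and matches the drawn circles, so it lies within a few mm of (486,327). I'm descending.

Emit:
step_arm(plan=[0,0,2.0,0,0,0,0,0,2.0,0,0,0,0,0,1.5,0,0,0,0,0,1.5,0,0,0,0,0,1.6,0,0,0])

```text
time_s: 3.92
ee_pos: [483.1, 326.2, 30.8]
ee_rot: [-180.0, -0.0, 145.1]
force: [0.3, -0.2, -0.5]
gripper_width: 91.4
gripper_force: 0.0
```

Emit:
step_arm(plan=[0,0,0,0,0,0,0,0,0,0,0,0,0,0,0,0,0,0,0,0,0,0,0,0,0,0,0,0,0,0], hand=5, newtons=20)

```text
time_s: 4.33
ee_pos: [485.5, 326.7, 32.0]
ee_rot: [179.8, 0.0, 145.1]
force: [-0.2, 1.6, 3.0]
gripper_width: 67.5
gripper_force: 20.0
```

Emit:
step_arm(plan=[0,0,0,0,0,0,0,0,0,0,0,0,0,0,0,0,0,0,0,0,0,0,0,0])

```text
time_s: 4.67
ee_pos: [485.5, 326.7, 31.9]
ee_rot: [179.9, 0.0, 145.0]
force: [-1.1, 2.5, 6.5]
gripper_width: 67.2
gripper_force: 20.0
```

Emit:
step_arm(plan=[0,0,-0.6,0,0,0,0,0,-1.2,0,0,0,0,0,-1.2,0,0,0], newtons=40)

```text
time_s: 4.92
ee_pos: [484.1, 325.0, 60.1]
ee_rot: [-179.8, -0.0, 145.1]
force: [0.2, -0.4, -1.4]
gripper_width: 66.7
gripper_force: 40.0
```

Emit:
step_arm(plan=[0.22,-1.1,0,0,0,0,0.44,-2.2,0,0,0,0,0.44,-2.2,0,0,0,0,0.44,-2.2,0,0,0,0,0.22,-1.1,0,0,0,0])

```text
time_s: 5.33
ee_pos: [417.1, 261.3, 59.9]
ee_rot: [-179.7, -0.1, 145.1]
force: [-0.3, -0.1, -3.1]
gripper_width: 67.3
gripper_force: 40.0
```

Emit:
step_arm(plan=[0,0,1.0,0,0,0,0,0,1.0,0,0,0,0,0,0.6,0,0,0,0,0,0.3,0,0,0,0,0,0,0,0,0])

```text
time_s: 5.75
ee_pos: [420.7, 264.2, 31.8]
ee_rot: [-179.9, -0.0, 145.1]
force: [-2.2, -2.2, 8.2]
gripper_width: 66.9
gripper_force: 40.0
```

Emit:
step_arm(plan=[0,0,0,0,0,0,0,0,0,0,0,0])

```text
time_s: 5.92
ee_pos: [420.6, 264.2, 31.8]
ee_rot: [-180.0, -0.0, 145.1]
force: [-2.1, -2.7, 9.3]
gripper_width: 67.0
gripper_force: 40.0
```

Emit:
step_arm(plan=[0,0,0,0,0,0,0,0,0,0,0,0,0,0,0,0,0,0,0,0,0,0,0,0.05], hand=9.12)

```text
time_s: 6.25
ee_pos: [420.6, 264.2, 31.1]
ee_rot: [180.0, 0.0, 142.2]
force: [0.2, 0.1, -0.0]
gripper_width: 89.7
gripper_force: 0.0
```

Emit:
step_arm(plan=[0,0,0,0,0,0.12,0,0,0,0,0,0.12,0,0,0,0,0,0.12,0,0,0,0,0,0.12,0,0,0,0,0,0.12])

```text
time_s: 6.67
ee_pos: [420.5, 264.1, 31.1]
ee_rot: [180.0, -0.0, 107.5]
force: [0.1, -0.1, -0.6]
gripper_width: 91.1
gripper_force: 0.0
```

Emit:
step_arm(plan=[0,0,0,0,0,0.12,0,0,0,0,0,0.12,0,0,0,0,0,0.12,0,0,0,0,0,0.12,0,0,0,0,0,0.12])

```text
time_s: 7.08
ee_pos: [420.5, 264.1, 31.2]
ee_rot: [180.0, -0.0, 73.1]
force: [-0.1, 0.0, -0.4]
gripper_width: 91.0
gripper_force: 0.0
```

Emit:
step_arm(plan=[0,0,0,0,0,0.12,0,0,0,0,0,0.12,0,0,0,0,0,0.08,0,0,0,0,0,0,0,0,0,0,0,0])

```text
time_s: 7.5
ee_pos: [420.4, 264.0, 31.2]
ee_rot: [-180.0, -0.0, 55.2]
force: [0.5, -0.5, -0.2]
gripper_width: 90.9
gripper_force: 0.0
```

Emit:
step_arm(plan=[0,0,0,0,0,0,0,0,0,0,0,0,0,0,0,0,0,0,0,0,0,0,0,0,0,0,0,0,0,0], hand=5, newtons=20)

```text
time_s: 7.92
ee_pos: [420.3, 263.8, 31.5]
ee_rot: [180.0, -0.0, 55.1]
force: [0.3, -0.2, -0.4]
gripper_width: 66.5
gripper_force: 20.0
```

Emit:
step_arm(plan=[0,0,0,0,0,0,0,0,0,0,0,0], newtons=50)

```text
time_s: 8.08
ee_pos: [420.3, 263.8, 31.5]
ee_rot: [180.0, -0.0, 55.1]
force: [0.8, 0.5, -0.3]
gripper_width: 65.9
gripper_force: 50.0
```

Emit:
step_arm(plan=[0,0,-0.6,0,0,0,0,0,-1.2,0,0,0,0,0,-2.0,0,0,0,0,0,-2.0,0,0,0,0,0,-2.2,0,0,0])

```text
time_s: 8.5
ee_pos: [419.3, 263.3, 112.0]
ee_rot: [-179.9, 0.1, 55.1]
force: [-0.5, 0.6, -2.1]
gripper_width: 66.3
gripper_force: 50.0
```

```bash
python3 - <<'E'
from h import *
s=viewer.grab_frame('side')
t=viewer.grab_frame('top')
save(s,'s3');save(t,'t3')
cv2.imwrite('pics/m3.png',np.hstack([cv2.resize(f['img'][100:250,140:340],(400,300),interpolation=2) for f in (s,t)])[...,::-1])
go((420,240,112,90),(442.5,-253,112,90))
E
```

```text
at [422.  265.  114.6] [179.84  -0.38  55.11] w 66.1 t 8.6 j6 66.0 F [ 0.5  0.2 -2.2]
6x [-0.36, 0.211, 0.043, 0.0, 0.0, -0.101]
 [-0.38, 0.173, 0.043, 0.0, 0.0, -0.101]
 [-0.395, 0.134, 0.043, 0.0, 0.0, -0.101]
 [-0.407, 0.093, 0.043, 0.0, 0.0, -0.101]
 [-0.414, 0.051, 0.043, 0.0, 0.0, -0.101]
 [-0.417, 0.009, 0.043, 0.0, 0.0, -0.101]
14x [-3.521, 0.161, -0.0, 0.0, 0.0, -0.0]
```

View pics/m3.png

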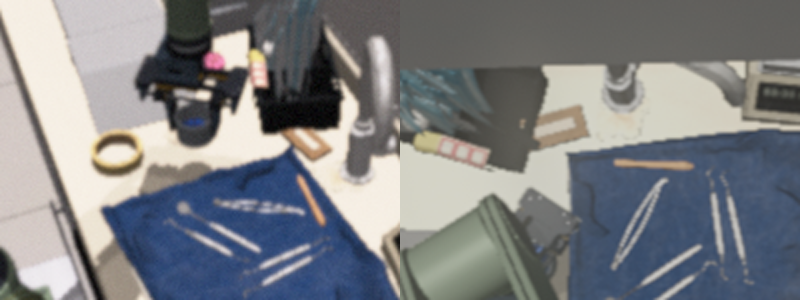

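The side view shows the sleeve held at about (193,122) with the blue plate inside. I'm carrying it toward the stand and stopping short of it to calibrate the cameras locally.

Emit:
step_arm(plan=[-2.0,1.54,-0.2,0,0,0,-2.9,2.23,-0.1,0,0,0,-2.9,2.23,-0.1,0,0,0,-2.9,2.23,-0.1,0,0,0,-2.9,2.23,-0.1,0,0,0])

```text
time_s: 9.02
ee_pos: [426.9, 90.8, 116.4]
ee_rot: [-179.9, 0.1, 55.2]
force: [1.1, 0.7, -2.2]
gripper_width: 66.2
gripper_force: 50.0
```

Emit:
step_arm(plan=[-2.9,2.23,0,0,0,0,-2.9,2.23,0,0,0,0,-2.9,2.23,0,0,0,0,-2.9,2.23,0,0,0,0,-2.9,2.23,0,0,0,0])

```text
time_s: 9.43
ee_pos: [435.4, -91.8, 116.4]
ee_rot: [-179.9, 0.0, 55.1]
force: [0.3, -0.5, -3.3]
gripper_width: 66.3
gripper_force: 50.0
```

Emit:
step_arm(plan=[-2.9,2.23,0,0,0,0,-2.0,1.54,0,0,0,0,-1.0,0.77,0,0,0,0,0,0,0,0,0,0,0,0,0,0,0,0])

```text
time_s: 9.85
ee_pos: [439.3, -164.2, 116.5]
ee_rot: [-179.8, -0.0, 55.0]
force: [-0.2, -0.1, -2.8]
gripper_width: 66.1
gripper_force: 50.0
```

```bash
cat >> h.py <<'E'
def score(f,c,r,z,sgn=-1,dr=3,clip=40):
    g=cv2.GaussianBlur(cv2.cvtColor(f['img'],cv2.COLOR_RGB2GRAY),(0,0),0.6).astype(np.float32)
    A=np.linspace(0,2*np.pi,90,endpoint=False);v=[]
    for d in(-dr,dr):
        P=np.array([proj(f,[c[0]+(r+d)*np.cos(a),c[1]+(r+d)*np.sin(a),z]) for a in A],np.float32)
        v.append(cv2.remap(g,P[:,0].copy(),P[:,1].copy(),1).ravel())
    return float(sgn*np.clip(v[0]-v[1],-clip,clip).mean())
E
python3 - <<'E'
from h import *
t=viewer.grab_frame('top');s=viewer.grab_frame('side');go()
p=sensors.state()['ee_pos'];zr=p[2]-31.9
o=[]
for nm,f in(('t',t),('s',s)):
    im=cv2.resize(f['img'][190:340,220:420],(400,300),interpolation=2) if nm=='s' else cv2.resize(f['img'][150:300,270:470],(400,300),interpolation=2)
    o0=(220,190) if nm=='s' else (270,150)
    for c,r,z,col in((p,34.5,zr+50,(255,0,0)),(p,33.5,zr,(255,255,0)),((442.5,-253),42,10,(0,255,0))):
        for k in np.linspace(0,6.283,70):
            q=((proj(f,[c[0]+r*np.cos(k),c[1]+r*np.sin(k),z])-o0+.5)*2).astype(int)
            if 0<=q[0]<400 and 0<=q[1]<300: im[q[1],q[0]]=col
    o.append(im)
    hsv=cv2.cvtColor(f['img'],cv2.COLOR_RGB2HSV);b=(200,375,240,405) if nm=='t' else (265,290,310,330)
    m=np.zeros(hsv.shape[:2],np.uint8);m[b[0]:b[2],b[1]:b[3]]=cv2.inRange(hsv,(75,60,40),(102,255,255))[b[0]:b[2],b[1]:b[3]]
    n,l,st,c=cv2.connectedComponentsWithStats(m)
    for i in range(1,n):
        if st[i,4]>2: print('pin',nm,c[i].round(1),st[i,4],atz(f,c[i],69))
cv2.imwrite('pics/m4.png',np.hstack(o)[...,::-1])
E
```

```text
at [ 439.5 -163.3  116.8] [-1.7988e+02 -1.0000e-02  5.5160e+01] w 66.5 t 9.95 j6 13.0 F [ 0.4 -0.7 -2.2]
pin s [304.4 282.4] 19 [ 434.6 -240.6   69. ]
pin s [314.  284.7] 13 [ 456.4 -258.1   69. ]
pin s [307.5 290.4] 33 [ 431.2 -267.6   69. ]
```

View pics/m4.png

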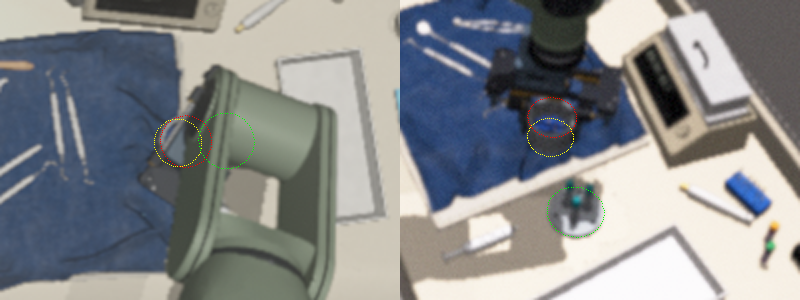

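```bash
python3 - <<'E'
from h import *
s=viewer.grab_frame('side')
p=sensors.state()['ee_pos'];zr=p[2]-31.9
o=[]
for o0,cs in(((270,230),((p,34.5,zr+50,(255,0,0)),(p,33.5,zr,(255,255,0)))),((283,270),(((442.5,-253),42,10,(0,255,0)),((440.7,-255.4),42,10,(255,0,0))))):
    im=cv2.resize(s['img'][o0[1]:o0[1]+45,o0[0]:o0[0]+60],(400,300),interpolation=2)
    for c,r,z,col in cs:
        for k in np.linspace(0,6.283,90):
            q=((proj(s,[c[0]+r*np.cos(k),c[1]+r*np.sin(k),z])-o0+.5)*400/60).astype(int)
            if 0<=q[0]<400 and 0<=q[1]<300: cv2.circle(im,tuple(map(int,q)),1,col,-1)
    o.append(im)
cv2.imwrite('pics/m5.png',np.hstack(o)[...,::-1])
for r,z in((42,10),):
    print(max((score(s,(442+x,-254+y),r,z),442+x,-254+y) for x in np.arange(-8,8.1,1) for y in np.arange(-8,8.1,1)))
E
```

```text
(23.920745849609375, np.float64(441.0), np.float64(-255.0))
```

View pics/m5.png

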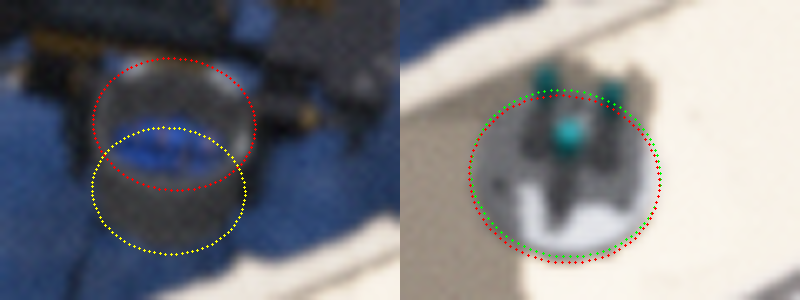

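In the left crop the held sleeve matches its drawn outline within about 1 px. In the right crop the foot's lower edge is at about (565,255), just inside the green circle. I take the stand as (442,-253.5) and move over it, then feel downward.

Emit:
step_arm(plan=[-1.0,0.74,0,0,0,0,-2.2,1.62,0,0,0,0,-2.2,1.62,0,0,0,0,-1.85,1.38,0,0,0,0,0,0,0,0,0,0])

```text
time_s: 10.42
ee_pos: [443.9, -258.5, 117.7]
ee_rot: [179.8, 0.1, 55.1]
force: [1.0, -0.2, -2.4]
gripper_width: 66.3
gripper_force: 50.0
```

Emit:
step_arm(plan=[0,0,0.5,0,0,0,0,0,0.5,0,0,0,0,0,0.4,0,0,0,0,0,0.4,0,0,0,0,0,0,0,0,0])

```text
time_s: 10.83
ee_pos: [442.3, -253.6, 101.5]
ee_rot: [-180.0, -0.0, 55.2]
force: [-4.1, 3.2, 17.6]
gripper_width: 65.9
gripper_force: 50.0
```

Emit:
step_arm(plan=[0,0,0,0,0,0,0,0,0,0,0,0])

```text
time_s: 11.0
ee_pos: [442.3, -253.6, 101.6]
ee_rot: [-180.0, -0.0, 55.2]
force: [-4.7, 4.0, 16.4]
gripper_width: 66.3
gripper_force: 50.0
```

Emit:
step_arm(plan=[0,0,-0.7,0,0,0,0,0,0,0,0,0.11,0,0,0,0,0,0.11,0,0,0,0,0,0.11,0,0,0,0,0,0.11])

```text
time_s: 11.42
ee_pos: [442.5, -253.9, 106.1]
ee_rot: [-180.0, 0.0, 29.7]
force: [-0.5, -0.1, -2.5]
gripper_width: 66.2
gripper_force: 50.0
```

Emit:
step_arm(plan=[0,0,0,0,0,0.11,0,0,0,0,0,0.11,0,0,0.35,0,0,0,0,0,0.35,0,0,0,0,0,0,0,0,0])

```text
time_s: 11.83
ee_pos: [443.2, -254.3, 101.5]
ee_rot: [180.0, -0.1, 17.5]
force: [-3.3, 3.4, 16.2]
gripper_width: 66.2
gripper_force: 50.0
```

Emit:
step_arm(plan=[0,0,0,0,0,0,0,0,0,0,0,0])

```text
time_s: 12.0
ee_pos: [443.2, -254.3, 101.6]
ee_rot: [180.0, -0.1, 17.5]
force: [-2.6, 3.4, 15.3]
gripper_width: 66.4
gripper_force: 50.0
```

Emit:
step_arm(plan=[0,0,-0.7,0,0,0,0,0,0,0,0,0.11,0,0,0,0,0,0.11,0,0,0,0,0,0.11,0,0,0,0,0,0.11])

```text
time_s: 12.42
ee_pos: [442.4, -254.4, 106.0]
ee_rot: [-180.0, 0.0, -8.0]
force: [0.0, -0.2, -3.2]
gripper_width: 66.7
gripper_force: 50.0
```

Emit:
step_arm(plan=[0,0,0,0,0,0.11,0,0,0,0,0,0.11,0,0,0.35,0,0,0,0,0,0.35,0,0,0,0,0,0,0,0,0])

```text
time_s: 12.83
ee_pos: [442.0, -254.3, 98.3]
ee_rot: [-180.0, 0.1, -20.3]
force: [-0.3, -0.6, -0.8]
gripper_width: 66.2
gripper_force: 50.0
```

Emit:
step_arm(plan=[0,0,0,0,0,0,0,0,0,0,0,0])

```text
time_s: 13.0
ee_pos: [442.5, -254.7, 99.2]
ee_rot: [-180.0, 0.0, -20.4]
force: [-0.0, 0.2, -2.9]
gripper_width: 66.0
gripper_force: 50.0
```

It passed between the spokes. I'm pressing down carefully.

Emit:
step_arm(plan=[0,0,0.4,0,0,0,0,0,0.4,0,0,0,0,0,0.4,0,0,0,0,0,0.4,0,0,0,0,0,0,0,0,0])

```text
time_s: 13.42
ee_pos: [442.0, -254.4, 82.4]
ee_rot: [-180.0, 0.1, -20.5]
force: [0.4, 0.3, -2.0]
gripper_width: 66.2
gripper_force: 50.0
```

Emit:
step_arm(plan=[0,0,0.6,0,0,0,0,0,0.6,0,0,0,0,0,0.6,0,0,0,0,0,0.6,0,0,0,0,0,0.6,0,0,0])

```text
time_s: 13.83
ee_pos: [442.5, -254.7, 52.7]
ee_rot: [-180.0, 0.0, -20.5]
force: [0.6, 0.2, -1.7]
gripper_width: 66.2
gripper_force: 50.0
```

Emit:
step_arm(plan=[0,0,0.4,0,0,0,0,0,0.3,0,0,0,0,0,0.2,0,0,0,0,0,0,0,0,0,0,0,0,0,0,0])

```text
time_s: 14.25
ee_pos: [442.7, -254.9, 44.5]
ee_rot: [-180.0, -0.0, -20.5]
force: [0.3, 0.7, -1.0]
gripper_width: 66.3
gripper_force: 50.0
```

```bash
python3 - <<'E'
from h import *
s=viewer.grab_frame('side');go()
cv2.imwrite('pics/m6.png',cv2.resize(s['img'][240:330,260:380],(480,360),interpolation=2)[...,::-1])
E
```

```text
at [ 442.8 -254.9   44.6] [ 1.800e+02 -3.000e-02 -2.052e+01] w 66.3 t 14.3 j6 79.0 F [ 0.3 -0.  -0.7]
```

View pics/m6.png

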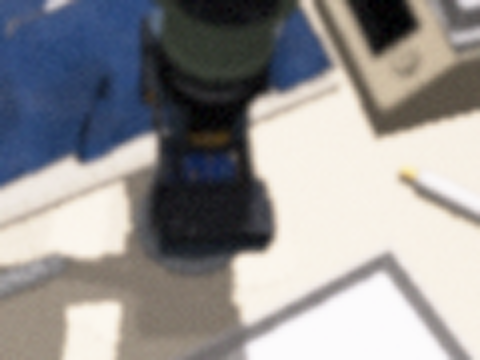

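The blue plate is up between the fingers at about (208,165) in the crop, and there is still about 3 mm to go.

Emit:
step_arm(plan=[0,0,0.2,0,0,0,0,0,0.15,0,0,0,0,0,0.1,0,0,0,0,0,0,0,0,0,0,0,0,0,0,0])

```text
time_s: 14.72
ee_pos: [442.9, -255.0, 41.4]
ee_rot: [180.0, -0.1, -20.5]
force: [-2.8, 1.2, 10.1]
gripper_width: 66.1
gripper_force: 50.0
```

Emit:
step_arm(plan=[0,0,0,0,0,0,0,0,0,0,0,0,0,0,0,0,0,0,0,0,0,0,0,0,0,0,0,0,0,0], hand=9.12)

```text
time_s: 15.13
ee_pos: [442.6, -254.8, 39.7]
ee_rot: [-180.0, 0.0, -20.5]
force: [-0.5, -0.1, -0.3]
gripper_width: 90.9
gripper_force: 0.0
```

Emit:
step_arm(plan=[0,0,0,0,0,0,0,0,-1.0,0,0,0,0,0,-1.2,0,0,0,0,0,-1.2,0,0,0,0,0,-1.3,0,0,0])

```text
time_s: 15.55
ee_pos: [442.6, -254.8, 87.9]
ee_rot: [-180.0, 0.0, -20.5]
force: [-0.2, 0.3, 0.0]
gripper_width: 90.9
gripper_force: 0.0
```

Emit:
step_arm(plan=[0,0,0,0,0,-0.06,0,0,0,0,0,-0.12,0,0,0,0,0,-0.12,0,0,0,0,0,-0.12,0,0,0,0,0,-0.12])

```text
time_s: 15.97
ee_pos: [442.8, -254.9, 87.7]
ee_rot: [180.0, -0.0, 10.8]
force: [0.8, 0.5, -0.5]
gripper_width: 91.3
gripper_force: 0.0
```

Emit:
step_arm(plan=[0,0,0,0,0,-0.12,0,0,0,0,0,-0.12,0,0,0,0,0,-0.12,0,0,0,0,0,-0.12,0,0,0,0,0,-0.12])

```text
time_s: 16.38
ee_pos: [442.8, -254.9, 87.6]
ee_rot: [180.0, -0.0, 45.1]
force: [-0.4, -0.4, 0.0]
gripper_width: 91.2
gripper_force: 0.0
```

Emit:
step_arm(plan=[0,0,0,0,0,-0.12,0,0,0,0,0,-0.12,0,0,0,0,0,-0.12,0,0,0,0,0,-0.12,0,0,0,0,0,-0.12])

```text
time_s: 16.8
ee_pos: [442.8, -254.9, 87.6]
ee_rot: [180.0, 0.0, 79.5]
force: [0.3, -0.0, 0.3]
gripper_width: 90.9
gripper_force: 0.0
```

Emit:
step_arm(plan=[0,0,0,0,0,-0.12,0,0,0,0,0,-0.12,0,0,0,0,0,-0.04,0,0,0,0,0,0,0,0,0,0,0,0])

```text
time_s: 17.22
ee_pos: [442.8, -254.9, 87.4]
ee_rot: [180.0, 0.0, 95.1]
force: [0.3, -0.3, 0.0]
gripper_width: 91.3
gripper_force: 0.0
```

```bash
python3 - <<'E'
from h import *
s=viewer.grab_frame('side');go()
im=cv2.resize(s['img'][240:330,260:380],(640,480),interpolation=2)
for c,r,z,col in(((442.9,-255),28,84,(255,0,0)),((442.9,-255),34.5,60,(255,255,0))):
    for k in np.linspace(0,6.283,90):
        q=(proj(s,[c[0]+r*np.cos(k),c[1]+r*np.sin(k),z])-(260,240)+.5)*640/120
        cv2.circle(im,tuple(map(int,q)),1,col,-1)
cv2.imwrite('pics/m7.png',im[...,::-1])
E
```

```text
at [ 442.7 -254.9   87.3] [1.7997e+02 1.0000e-02 9.5140e+01] w 90.8 t 17.2667 j6 -36.0 F [ 0.5  0.2 -0.6]
```

View pics/m7.png

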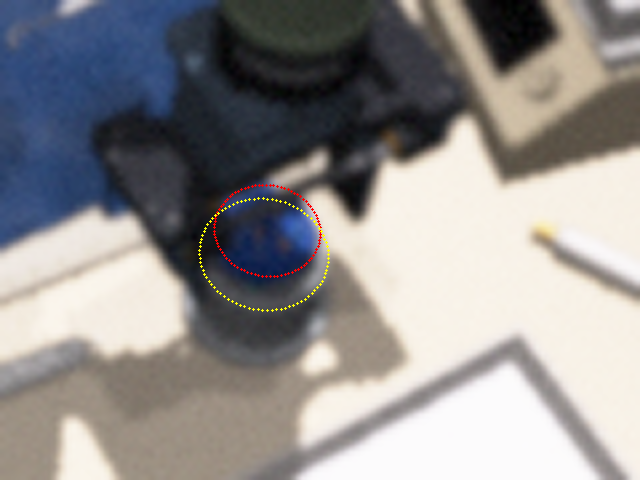

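The plate stands above the rim at about (268,230), level and centred. I'm gripping it and lifting.

Emit:
step_arm(plan=[0,0,0,0,0,0,0,0,0,0,0,0,0,0,0,0,0,0,0,0,0,0,0,0,0,0,0,0,0,0], hand=4, newtons=20)

```text
time_s: 17.68
ee_pos: [442.6, -254.8, 86.9]
ee_rot: [-180.0, -0.0, 95.2]
force: [-0.4, 0.2, -0.7]
gripper_width: 60.9
gripper_force: 0.0
```

Emit:
step_arm(plan=[0,0,0,0,0,0,0,0,0,0,0,0,0,0,0,0,0,0])

```text
time_s: 17.93
ee_pos: [442.5, -254.8, 86.9]
ee_rot: [-180.0, -0.0, 95.2]
force: [0.0, 0.1, 0.1]
gripper_width: 55.5
gripper_force: 20.0
```

Emit:
step_arm(plan=[0,0,-0.3,0,0,0,0,0,-0.6,0,0,0,0,0,-1.0,0,0,0,0,0,-1.0,0,0,0,0,0,-1.0,0,0,0])

```text
time_s: 18.35
ee_pos: [442.9, -254.9, 127.3]
ee_rot: [179.9, 0.0, 95.2]
force: [-0.8, 0.3, -0.6]
gripper_width: 55.4
gripper_force: 20.0
```

```bash
python3 - <<'E'
from h import *
s=viewer.grab_frame('side')
go((442,-406,126,95.1,30),(442,-406,30,95.1,20),(442,-406,17.5,95.1,4))
im=cv2.resize(s['img'][230:330,260:393],(640,480),interpolation=2)
cv2.imwrite('pics/m8.png',im[...,::-1])
E
```

```text
at [ 444.1 -255.6  129.3] [1.7976e+02 1.7000e-01 9.5210e+01] w 55.5 t 18.4 j6 -36.0 F [ 0.3 -1.1  1.1]
6x [-2.493, -0.262, 0.055, 0.0, 0.0, 0.0]
5x [0.0, 0.0, 1.92, 0.0, 0.0, -0.0]
4x [0.0, 0.0, 0.312, 0.0, 0.0, -0.0]
```

View pics/m8.png

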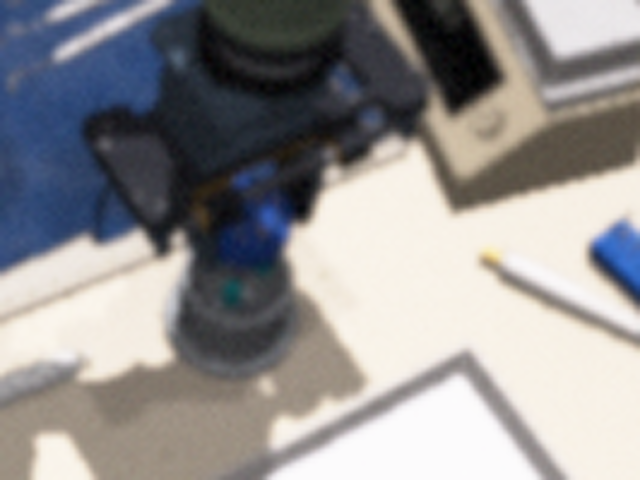

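The plate is in the fingers at about (255,225), and the sleeve stays on the stand with the pins visible. Next I carry the plate to the tray.

Emit:
step_arm(plan=[-1.0,-0.1,0,0,0,0,-2.5,-0.25,0,0,0,0,-3.0,-0.3,0,0,0,0,-3.0,-0.3,0,0,0,0,-3.0,-0.3,0,0,0,0])

```text
time_s: 18.82
ee_pos: [441.1, -382.2, 125.7]
ee_rot: [-180.0, -0.0, 95.2]
force: [0.5, -0.5, -1.3]
gripper_width: 55.2
gripper_force: 20.0
```

Emit:
step_arm(plan=[-1.9,-0.2,0,0,0,0,-0.7,-0.05,0.5,0,0,0,0,0,1.5,0,0,0,0,0,2.0,0,0,0,0,0,2.0,0,0,0])

```text
time_s: 19.23
ee_pos: [441.1, -406.4, 64.9]
ee_rot: [180.0, -0.0, 95.2]
force: [-0.2, 0.2, -1.3]
gripper_width: 55.3
gripper_force: 20.0
```

Emit:
step_arm(plan=[0,0,1.8,0,0,0,0,0,1.2,0,0,0,0,0,0.8,0,0,0,0,0,0.3,0,0,0,0,0,0,0,0,0])

```text
time_s: 19.65
ee_pos: [441.1, -406.0, 24.2]
ee_rot: [-179.9, -0.1, 95.2]
force: [-0.6, -0.1, 0.3]
gripper_width: 55.6
gripper_force: 20.0
```

```bash
python3 - <<'E'
from h import *
s=viewer.grab_frame('side');go()
cv2.imwrite('pics/m9.png',cv2.resize(s['img'][240:400,230:443],(640,480),interpolation=2)[...,::-1])
E
```

```text
at [ 441.5 -406.4   24.9] [ 1.800e+02 -1.000e-02  9.523e+01] w 55.1 t 19.7 j6 -49.0 F [ 0.3 -0.7 -0. ]
```

View pics/m9.png

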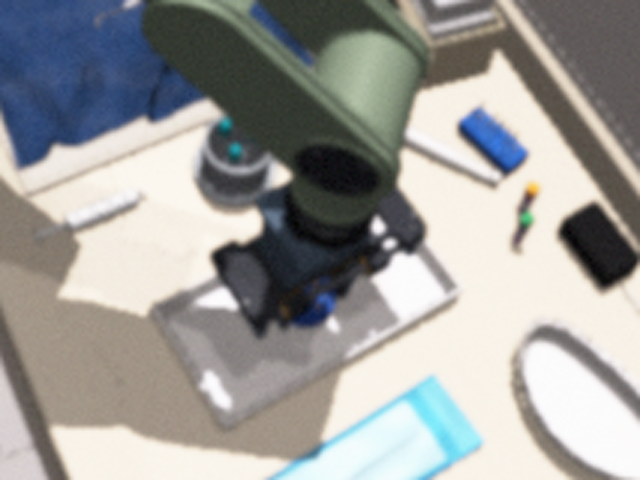

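The plate is above the middle of the tray at about (312,308). I'm lowering it the last ~8 mm in small steps.

Emit:
step_arm(plan=[0,0,0.2,0,0,0,0,0,0.2,0,0,0,0,0,0.1,0,0,0,0,0,0.1,0,0,0,0,0,0,0,0,0])

```text
time_s: 20.12
ee_pos: [441.4, -406.5, 19.0]
ee_rot: [180.0, -0.0, 95.2]
force: [-0.4, -0.2, -0.6]
gripper_width: 55.3
gripper_force: 20.0
```

Emit:
step_arm(plan=[0,0,0.1,0,0,0,0,0,0.06,0,0,0,0,0,0,0,0,0])

```text
time_s: 20.37
ee_pos: [441.4, -406.5, 17.2]
ee_rot: [-180.0, -0.0, 95.2]
force: [-0.6, -0.1, -1.1]
gripper_width: 55.7
gripper_force: 20.0
```

Emit:
step_arm(plan=[0,0,0.08,0,0,0,0,0,0,0,0,0,0,0,0,0,0,0])

```text
time_s: 20.62
ee_pos: [441.4, -406.6, 16.9]
ee_rot: [180.0, 0.0, 95.2]
force: [-0.9, -0.6, 4.0]
gripper_width: 55.5
gripper_force: 20.0
```

Emit:
step_arm(plan=[0,0,0,0,0,0,0,0,0,0,0,0,0,0,0,0,0,0,0,0,0,0,0,0], hand=7.2)

```text
time_s: 20.95
ee_pos: [441.4, -406.5, 16.3]
ee_rot: [180.0, -0.0, 95.2]
force: [0.8, -0.0, -0.3]
gripper_width: 71.9
gripper_force: 0.0
```

Emit:
step_arm(plan=[0,0,-0.5,0,0,0,0,0,-1.5,0,0,0,0,0,-3,0,0,0,0,0,-3,0,0,0,0,0,-3,0,0,0])

```text
time_s: 21.37
ee_pos: [441.2, -406.3, 127.8]
ee_rot: [-180.0, -0.0, 95.2]
force: [-0.2, 0.0, -0.2]
gripper_width: 72.0
gripper_force: 0.0
```

Emit:
step_arm(plan=[0,0,-2,0,0,0,0,0,-1,0,0,0,0,0,0,0,0,0,0,0,0,0,0,0,0,0,0,0,0,0])

```text
time_s: 21.78
ee_pos: [440.6, -405.8, 154.8]
ee_rot: [-179.9, -0.1, 95.2]
force: [0.2, -0.0, 0.1]
gripper_width: 71.9
gripper_force: 0.0
```

```bash
python3 - <<'E'
from h import *
s=viewer.grab_frame('side');go()
cv2.imwrite('pics/m10.png',cv2.resize(s['img'][240:400,230:443],(640,480),interpolation=2)[...,::-1])
E
```

```text
at [ 440.6 -405.7  154.5] [-1.7986e+02 -1.7000e-01  9.5210e+01] w 72.0 t 21.8333 j6 -49.0 F [ 0.  -0.   0.1]
```

View pics/m10.png

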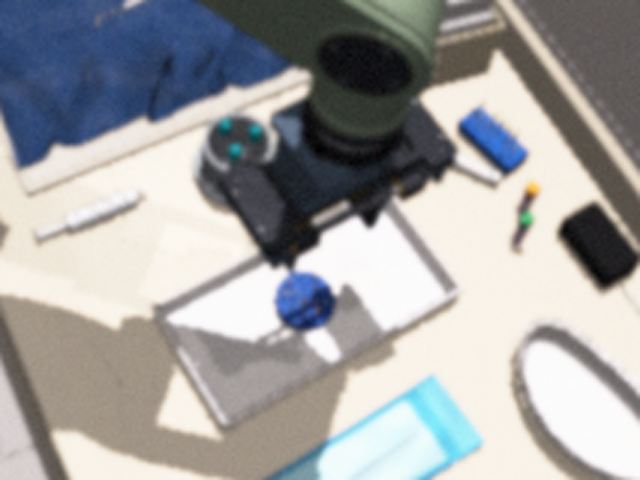

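The plate lies flat in the middle of the tray at about (305,300). The sleeve is on the stand at about (238,150), and the gripper is clear of both.

```bash
python3 -c "
from workcell import env
print(env.job_done())"
```

```text
the job is handed in; nothing more can be done
None
```

The bur plate lies flat in the middle of the tray, the sleeve is left fully down on the stand, and the job was handed in at about 22 s of the 70 s limit; the hand-in call returned no verdict.

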